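Seal the food box and lock its lid

ROBOT

A 6-joint arm with a two-finger parallel gripper is mounted at the origin on the work surface. World frame = base frame: x ahead of the robot, y to its left, z up, the work surface at z = 0. Lengths are in m, angles in degrees, forces in N, time in s.
With the tool pointing down it reaches from about 0.3 to 0.775 m from the base axis. Payload 14.6 kg.
Tool frame: the origin (TCP) lies at the very end of the fingers, on their centre line; the grasp point (between the pads) lies 19 mm behind it; z points along the fingers, y is the line along which they close (so a half turn about z gives the same grasp; the last joint's range is limited). The gripper opens to 85 mm and grips with 20 to 120 N. Pads are 22 mm wide; open, the fingers measure 114 mm over their backs; the gripper's body (76 mm by 85 mm) begins 54 mm behind the grasp point. The pads swing forward as they close: fully open they stand 13 mm farther back than shut.
Start: joints at [70.038, 17.183, 87.147, -0, 75.671, -3.816], TCP at [0.153, 0.528, 0.231] pointing down, gripper open.
Joint ranges: [-173.82, 173.82], [-45.26, 126.66], [13.44, 144.39], [-59.66, 239.66], [0, 175.72], [-146.38, 146.38]. Speed limits (degrees/s): [127.2, 127.2, 147.25, 180, 180, 180].

INTERFACE

Orientations are given as a 3x3 rotation matrix whose columns are the frame's x, y, z axes.
In Python, from bench import r gives the robot as it stands.
- The arm moves only by the shell command python3 -m handwheel 'ROWS' [FORCE]. ROWS is text: rows parted by semicolons, each of 7 numbers parted by spaces: the closure, from -1 (fully open) to 1 (shut), then the shift along the tool's x, y, z in m, then the turn, a rotation vector about the tool's x, y, z in rad. A call has exactly 10 rows; each row shifts and turns the commanded pose from where the row before left it, along the tool's axes as they then stand; what a row does not reach is not made up. A row lasts 1/8 s, in which the tool goes at most 62.5 mm and 10.7 degrees, less where a joint would pass 70% of its speed; a pose out of reach is approached as far as the arm can. A call with a gripper value outside its range is refused whole. The fingers move at their own pace and stop on an object; FORCE is the grip in N (left out, the last holds). Time passes only in rows, so rows that do not move let the fingers close, or fill a call up. It gives the time, the measured TCP pose, the force, the opening and the grip force at its end, in the units of the state.
- r.observe(): the state, without advancing time (a new reading comes with each control period).
- r.get_image(name): name is "scene" or "top"; returns a dict with "pixels" (480x640x3 uint8, red, green, blue), "camera_matrix" (3x3 intrinsics, pixels), "extrinsics" (4x4, takes a point from camera to world coordinates). Camera axes: x right, y down, z forward; pixel columns grow to the right and rows downward; lengths in m; the calibration is good to about 2 mm. A picture is of the moment at which its call begins. There is no depth.
- r.sign_off(): hands the job in; it is judged then, once.
The state is a dict: "clock": time; "qpos": joint angles; "dq": joint speeds; "joint_torque": joint torques, N m; "tool_pos": TCP position; "tool_rot": TCP orientation; "ft_force": force on the tool from outside, world axes, zero at the start; "wrist_torque": the same for the moment, N m; "gripper_width": finger opening in m; "grasp_force": force on a finger pad.
Only numpy, scipy, OpenCV 4.12 (cv2) and the standard library are available. Lean on these libraries where they do the work, as an engineer would, in place of code of your own. Each camera call takes 0.05 s, during which the arm holds its last target. There are 200 camera calls.

TASK

Seal the steel food box: press its lid down fully home one corner at a time, until all four corners are down and the lid sits flat on the rim. Then take the open C-shaped keeper (not the closed ring) and slide it sideways through its gap onto the stud's neck, between lid and stud head, so that the stud stands in the middle of the C, and leave it lying flat on the lid. Leave the closed keeper, the salt shaker and the mug where they are.

Things in the scene. Friction and masses are not known exactly. Their poses are not given: they have to be found in the camera images.
- food_box: Open steel food box, 200 mm (its x) by 170 mm (its y), rim 85 mm above the table, fixed to the table. Origin: centre of its underside; z up; of its own axes 'near' is -x, 'far' +x, 'left' +y, 'right' -y. A black carrying handle stands 22 mm out, 45 mm up, on each y side. A steel stud rises from the middle of its floor through the lid.
- stud_neck (a point): Point on the axis of the upright stud, 91 mm above the table, at the top face of the flush lid; axes as the food box. The neck is 11 mm in diameter and ends in a flat round head 30 mm across, underside 105 mm and top 113 mm above the table. Free neck between lid and head: 14 mm with the lid flush, 6 mm with it still standing up.
- lid: Stiff aluminium lid 206 by 176 by 6 mm, about 0.5 kg, with a 34 mm hole for the stud, lying loose on four gasket blocks 8 mm above the rim. Origin: centre of its underside, axes as the box. Lips under it keep it within about 4 mm sideways. It rocks like a table on uneven legs while some corners are down: pressing one lifts the opposite one by up to 8 mm.
- open_keeper: Open C-shaped keeper: steel plate 62 mm across, 8 mm thick, 22 mm hole; the gap on its +x side, 17 mm wide at the hole, flaring outwards, passes over the stud's neck but not its head. 0.13 kg. Origin: hole centre on the underside, z up. Its upright grip tab, 14 (x) by 20 (y) by 40 mm tall, is centred 46 mm from the origin at -x. Lies flat on the table, left or right of the box.
- keeper_tab (a point): Centre of the top of the open keeper's grip tab, 40 mm above its underside; axes as the keeper.
- closed_keeper: A bystander, not to be used: a keeper of the same size and tab but a closed ring, without the gap. Origin and axes as the open one.
- salt_shaker: Bystander: glass shaker, 44 mm across, 85 mm tall. Origin: centre of its underside.
- mug: Bystander: white mug, 76 mm across, 90 mm tall, handle at its +y. Origin: centre of its underside.
- pad_near_left (a point): Centre of the top of the round press pad (26 mm across, 3 mm high) on the lid's near left corner, 78 mm (x) and 63 mm (y) from the lid's middle. It is 102 mm above the table at first, 94 mm with the lid flush.
- gasket_near_left (a joint): The joint of the black rubber gasket block under the lid's near left corner: m sunk, 0 = standing 8 mm proud of the rim, 0.008 = home (end of travel), level with the rim (the lid is then flush). It sinks under about 10 N and stays where it is pushed, it does not spring back.
- pad_near_right (a point): Centre of the top of the round press pad (26 mm across, 3 mm high) on the lid's near right corner, 78 mm (x) and 63 mm (y) from the lid's middle. It is 102 mm above the table at first, 94 mm with the lid flush.
- gasket_near_right (a joint): The joint of the black rubber gasket block under the lid's near right corner: m sunk, 0 = standing 8 mm proud of the rim, 0.008 = home (end of travel), level with the rim (the lid is then flush). It sinks under about 10 N and stays where it is pushed, it does not spring back.
- pad_far_left (a point): Centre of the top of the round press pad (26 mm across, 3 mm high) on the lid's far left corner, 78 mm (x) and 63 mm (y) from the lid's middle. It is 102 mm above the table at first, 94 mm with the lid flush.
- gasket_far_left (a joint): The joint of the black rubber gasket block under the lid's far left corner: m sunk, 0 = standing 8 mm proud of the rim, 0.008 = home (end of travel), level with the rim (the lid is then flush). It sinks under about 10 N and stays where it is pushed, it does not spring back.
- pad_far_right (a point): Centre of the top of the round press pad (26 mm across, 3 mm high) on the lid's far right corner, 78 mm (x) and 63 mm (y) from the lid's middle. It is 102 mm above the table at first, 94 mm with the lid flush.
- gasket_far_right (a joint): The joint of the black rubber gasket block under the lid's far right corner: m sunk, 0 = standing 8 mm proud of the rim, 0.008 = home (end of travel), level with the rim (the lid is then flush). It sinks under about 10 N and stays where it is pushed, it does not spring back.

How it is judged (in metres and radians):
On the way, in this order (a step that is already met when the one before it is completed fails the run):
1. One corner pressed home while any others still stand up (((value of joint gasket_near_left above 0.006 m and value of joint each of gasket_near_right, gasket_far_left, gasket_far_right below 0.004 m) or (value of joint each of gasket_near_left, gasket_far_left, gasket_far_right below 0.004 m and value of joint gasket_near_right above 0.006 m) or (value of joint each of gasket_near_left, gasket_near_right, gasket_far_right below 0.004 m and value of joint gasket_far_left above 0.006 m) or (value of joint each of gasket_near_left, gasket_near_right, gasket_far_left below 0.004 m and value of joint gasket_far_right above 0.006 m))), for 0.1 s.
2. Two corners pressed home while any others still stand up (((value of joint each of gasket_near_left, gasket_near_right above 0.006 m and value of joint each of gasket_far_left, gasket_far_right below 0.004 m) or (value of joint each of gasket_near_left, gasket_far_left above 0.006 m and value of joint each of gasket_near_right, gasket_far_right below 0.004 m) or (value of joint each of gasket_near_left, gasket_far_right above 0.006 m and value of joint each of gasket_near_right, gasket_far_left below 0.004 m) or (value of joint each of gasket_near_left, gasket_far_right below 0.004 m and value of joint each of gasket_near_right, gasket_far_left above 0.006 m) or (value of joint each of gasket_near_left, gasket_far_left below 0.004 m and value of joint each of gasket_near_right, gasket_far_right above 0.006 m) or (value of joint each of gasket_near_left, gasket_near_right below 0.004 m and value of joint each of gasket_far_left, gasket_far_right above 0.006 m))), for 0.1 s.
3. Three corners pressed home while any others still stand up (((value of joint each of gasket_near_left, gasket_near_right, gasket_far_left above 0.006 m and value of joint gasket_far_right below 0.004 m) or (value of joint each of gasket_near_left, gasket_near_right, gasket_far_right above 0.006 m and value of joint gasket_far_left below 0.004 m) or (value of joint each of gasket_near_left, gasket_far_left, gasket_far_right above 0.006 m and value of joint gasket_near_right below 0.004 m) or (value of joint gasket_near_left below 0.004 m and value of joint each of gasket_near_right, gasket_far_left, gasket_far_right above 0.006 m))), for 0.1 s.
4. All four corners are home and the lid lies flush on the rim (value of joint each of gasket_near_left, gasket_near_right, gasket_far_left, gasket_far_right above 0.006 m and z of each of pad_near_left, pad_near_right, pad_far_left, pad_far_right in the frame of food_box below 0.0965 m), for 0.2 s.
5. The open keeper is round the stud's neck, lying on the lid (horizontal distance between open_keeper and stud_neck below 0.008 m and z of open_keeper in the frame of stud_neck between -0.004 and 0.003 m and angle between open_keeper's own z axis and vertical below 0.08 rad), for 0.2 s.
At the end, for the whole second after the job is handed in: All four gasket blocks are sunk more than 6 mm and every press pad is less than 2.5 mm above its flush height; the open keeper lies flat on the lid (within 0.08 rad and 3 mm), its middle within 8 mm of the stud's axis; lid and keeper are at rest (all of step 4 and all of step 5 and linear speed of each of lid, open_keeper below 0.01 m/s); the robot touches nothing.
It fails at once if the closed keeper, salt shaker or mug is shifted by more than 30 mm (distance of any of closed_keeper, salt_shaker, mug from where it was at the start of the episode above 0.03 m).
It also fails if it takes over 64 s, if anything falls off the work surface, if the arm or the gripper's body presses on something with over 40 N, if the wrist force passes 120 N, or if a joint passes its speed limit or range.

## Working session

There is one attempt and no reset: what is moved stays moved. The work goes in short steps, Python scripts to look and compute and a shell command to move; the robot and the scene stay as the last step left them, time stands still between calls to the robot, and variables do not carry over. Pictures are saved under pics/ and viewed, at most 10 in all, crops included, and the job is handed in when it is done.

```bash
mkdir -p pics; ls; python3 - <<'E'
from bench import r
import cv2,numpy as np
s=r.observe();print({k:np.round(v,4).tolist() for k,v in s.items()})
for n in("scene","top"):
    i=r.get_image(n);cv2.imwrite(f"pics/{n}0.png",i["pixels"][:,:,::-1]);print(i["camera_matrix"],i["extrinsics"])
E
```

```text
pics
{'clock': 0.0, 'qpos': [70.0388, 17.2155, 87.1837, -0.0011, 75.6698, -3.8174], 'dq': [0.0064, -0.0646, 0.0715, 0.0472, -0.0247, -0.1722], 'joint_torque': [-0.0, -54.3492, -36.1802, -0.0, 0.004, -0.0], 'tool_pos': [0.1529, 0.5281, 0.2307], 'tool_rot': [[-0.9606, 0.278, -0.0004], [0.278, 0.9606, -0.0011], [0.0001, -0.0012, -1.0]], 'ft_force': [-0.9341, 0.0945, 0.0983], 'wrist_torque': [0.0543, -0.0082, -0.0237], 'grasp_force': 0.0, 'gripper_width': 0.0855}
[[582.34040754   0.         316.02730246]
 [  0.         582.34040754 245.59699778]
 [  0.           0.           1.        ]] [[-0.03508583  0.77878837 -0.62630477  1.35794989]
 [ 0.99937185  0.02421289 -0.02587729  0.03050906]
 [-0.00498828 -0.62681928 -0.77914871  1.08925643]
 [ 0.          0.          0.          1.        ]]
[[546.73218965   0.         316.97311266]
 [  0.         546.73218965 246.30842126]
 [  0.           0.           1.        ]] [[-0.02098053 -0.98522912  0.16995116  0.38520259]
 [-0.99975126  0.01938816 -0.01102392  0.00145097]
 [ 0.00756604 -0.17014017 -0.98539083  1.22484056]
 [ 0.          0.          0.          1.        ]]
```

View pics/scene0.png

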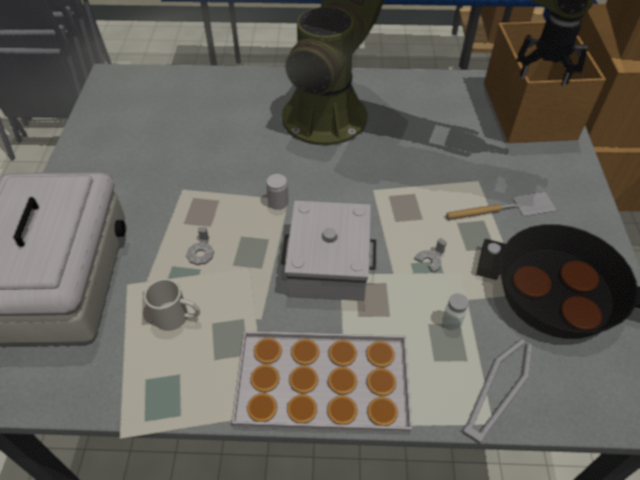

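View pics/top0.png

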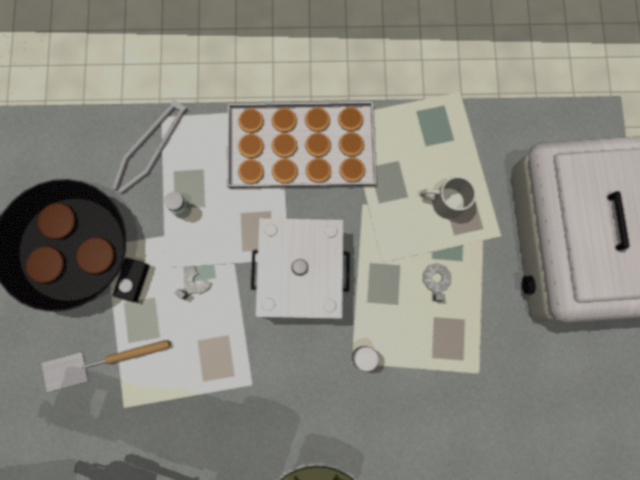

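The open keeper is at about (197,283) in the top view, to the left of the box (+y). The closed ring is at (436,278), and the box and lid are centred near (300,268). I'll take enlarged crops.

```bash
python3 - <<'E'
import cv2,numpy as np
a=cv2.imread("pics/top0.png");b=cv2.imread("pics/scene0.png")
def c(im,u,v,w,h,k):
    o=cv2.resize(im[v:v+h,u:u+w],None,fx=k,fy=k,interpolation=cv2.INTER_CUBIC)
    for i in range(0,w,10): cv2.putText(o,str(u+i),(i*k,8),0,.3,(0,0,255),1); cv2.line(o,(i*k,0),(i*k,h*k),(0,0,255),1) if 0 else cv2.line(o,(i*k,10),(i*k,16),(0,0,255),1)
    for i in range(0,h,10): cv2.putText(o,str(v+i),(0,i*k+4),0,.3,(0,0,255),1); cv2.line(o,(20,i*k),(26,i*k),(0,0,255),1)
    return o
l=np.vstack([c(a,170,258,50,50,6),c(b,405,230,50,50,6)])
cv2.imwrite("pics/crop1.png",np.hstack([l,c(a,245,205,120,150,4)[:600,:480]]))
E
```

```text
(no output)
```

View pics/crop1.png

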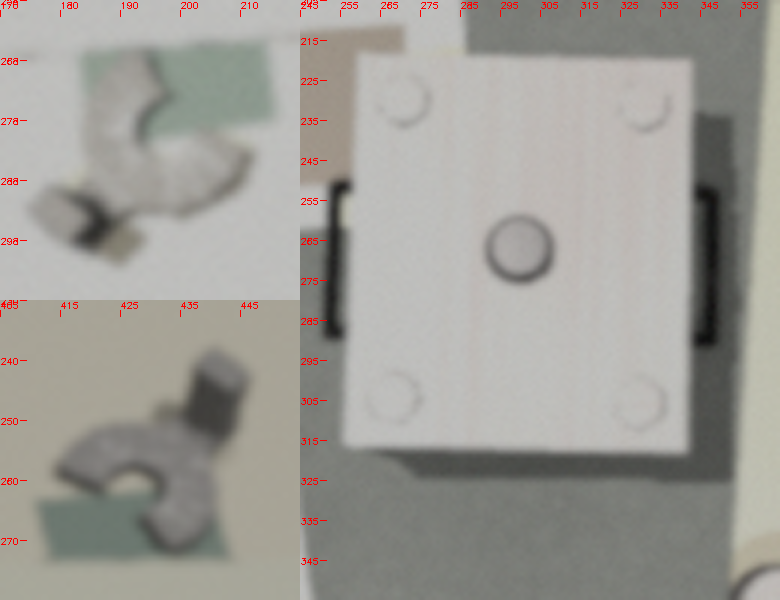

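The crop shows the keeper's tab top at (179.5,292.7), its hole centre at about (198.2,279.8), and its gap facing up and to the right (+x, −y). The pads are at (271,230), (331,231), (268.5,304) and (330,306), and the stud head is at (300,266.8).

```bash
cat > h.py <<'E'
from bench import r
import numpy as np
def ray(n,uv,z):
    i=r.get_image(n) if isinstance(n,str) else n
    K,E=i["camera_matrix"],i["extrinsics"]
    d=E[:3,:3]@np.linalg.solve(K,[uv[0],uv[1],1]);o=E[:3,3]
    return (o+d*(z-o[2])/d[2])[:2]
E
python3 - <<'E'
from h import *
t=r.get_image("top");s=r.get_image("scene")
P=np.array([ray(t,u,.102) for u in[(271,230),(331,231.2),(268.5,304),(330,305.7)]]);print("FL FR NL NR",P.round(4).tolist(),P.mean(0))
print("yaw",np.degrees([np.arctan2(*(P[0]-P[2])[::-1]),np.arctan2(*(P[1]-P[3])[::-1]),np.arctan2(*(P[0]-P[1])[::-1])-np.pi/2,np.arctan2(*(P[2]-P[3])[::-1])-np.pi/2]))
print("stud",ray(t,(300,266.8),.113), ray(s,(330,233),.113))
for n,a,b in((t,(179.5,292.7),(198.2,279.8)),(s,(442.1,241.8),(427.5,260))):
    A=ray(n,a,.04);B=ray(n,b,.008);print("tab",A,"C",B,np.linalg.norm(B-A),np.degrees(np.arctan2(*(B-A)[::-1])))
E
```

```text
FL FR NL NR [[0.6154, 0.0844], [0.6104, -0.0412], [0.4611, 0.0905], [0.455, -0.0352]] [0.535476   0.02465011]
yaw [-2.27928163 -2.20666578 -2.28313044 -2.75207063]
stud [0.5350272 0.0246961] [0.5368779  0.02742097]
tab [0.49357904 0.28769159] C [0.52446652 0.25440807] 0.0454073709651173 -47.138344351093494
tab [0.49412263 0.28780303] C [0.52383031 0.25614023] 0.043417495137148966 -46.82469604220635
```

```bash
cat >> h.py <<'E'
C=np.array([.5355,.0250]);Y=np.radians(-2.3);BR=np.array([[np.cos(Y),-np.sin(Y)],[np.sin(Y),np.cos(Y)]])
PAD={k:C+BR@np.array(v) for k,v in dict(NL=(-.078,.063),NR=(-.078,-.063),FL=(.078,.063),FR=(.078,-.063)).items()}
def go(x,y,z,s=None):
    s=s or r.observe();return (np.array(s["tool_rot"]).T@(np.array([x,y,z])-s["tool_pos"])).round(4).tolist()
E
python3 - <<'E'
from h import *
R=np.array(r.observe()["tool_rot"])
print(PAD,"to NL z.13",go(*PAD["NL"],.13))
for a,b in(("NL","NR"),("NR","FR"),("FR","FL")):print(a,b,R.T@np.r_[PAD[b]-PAD[a],0])
E
```

```text
{'NL': array([0.46009114, 0.09107953]), 'NR': array([ 0.45503453, -0.03481897]), 'FL': array([0.61596547, 0.08481897]), 'FR': array([ 0.61090886, -0.04107953])} to NL z.13 [-0.4166, -0.3344, 0.1011]
NL NR [-3.01564339e-02 -1.22337987e-01  8.02950919e-05]
NR FR [-1.51466111e-01  3.73365223e-02 -3.49433557e-05]
FR FL [ 3.01564339e-02  1.22337987e-01 -8.02950919e-05]
```

```bash
python3 -m handwheel '1 -.042 -.033 .01 0 0 0;1 -.042 -.033 .01 0 0 0;1 -.042 -.033 .01 0 0 0;1 -.042 -.034 .01 0 0 0;1 -.042 -.034 .01 0 0 0;1 -.042 -.034 .01 0 0 0;1 -.042 -.034 .01 0 0 0;1 -.042 -.034 .01 0 0 0;1 -.042 -.034 .01 0 0 0;1 -.039 -.031 .01 0 0 0' 60; python3 -c "
from h import *
print(go(*PAD['NL'],.1),r.observe()['qpos'])"
```

```text
clock: 1.45
tool_pos: [0.4615, 0.0898, 0.131]
tool_rot: [[-0.96, 0.278, 0.0], [0.278, 0.96, 0.0], [-0.0, 0.0, -1.0]]
ft_force: [0.8, 0.0, 0.0]
gripper_width: 0.0002
grasp_force: 0.0
[0.0017, 0.0009, 0.031] [ 6.54295853e+00  1.36886377e+01  1.06056713e+02  4.88060309e-04
  6.02399535e+01 -6.72872990e+01]
```

```bash
python3 -m handwheel '1 .001 .001 .009 0 0 0;1 0 0 .009 0 0 0;1 0 0 .009 0 0 0;1 0 0 .002 0 0 0;1 0 0 .002 0 0 0;1 0 0 .002 0 0 0;1 0 0 .002 0 0 0;1 0 0 .002 0 0 0;1 0 0 0 0 0 0;1 0 0 0 0 0 0'; python3 -c "
from h import *
print(go(*PAD['NL'],.094))"
```

```text
clock: 2.7
tool_pos: [0.4594, 0.0938, 0.0955]
tool_rot: [[-0.961, 0.277, -0.0], [0.277, 0.961, 0.001], [0.001, 0.001, -1.0]]
ft_force: [-11.6, 4.4, 18.9]
gripper_width: 0.0001
grasp_force: 9.6
[-0.0014, -0.0024, 0.0015]
```

```bash
python3 -m handwheel '1 0 0 .001 0 0 0;1 0 0 .001 0 0 0;1 0 0 .001 0 0 0;1 0 0 0 0 0 0;1 0 0 0 0 0 0;1 0 0 0 0 0 0;1 0 0 0 0 0 0;1 0 0 0 0 0 0;1 0 0 0 0 0 0;1 0 0 0 0 0 0'; python3 - <<'E'
from h import *
import cv2
for n in("top","scene"):
    i=r.get_image(n);cv2.imwrite(f"pics/{n}1.png",i["pixels"][:,:,::-1])
a=cv2.imread("pics/top1.png")[200:350,235:365];b=cv2.imread("pics/scene1.png")[190:300,275:385]
cv2.imwrite("pics/c2.png",np.hstack([cv2.resize(a,(400,461),interpolation=2),cv2.resize(b,(400,461),interpolation=2)]))
E
```

```text
clock: 3.95
tool_pos: [0.4597, 0.0938, 0.0945]
tool_rot: [[-0.961, 0.277, 0.001], [0.277, 0.961, 0.001], [-0.001, 0.001, -1.0]]
ft_force: [-25.4, 1.5, 50.0]
gripper_width: -0.0
grasp_force: 25.4
```

View pics/c2.png

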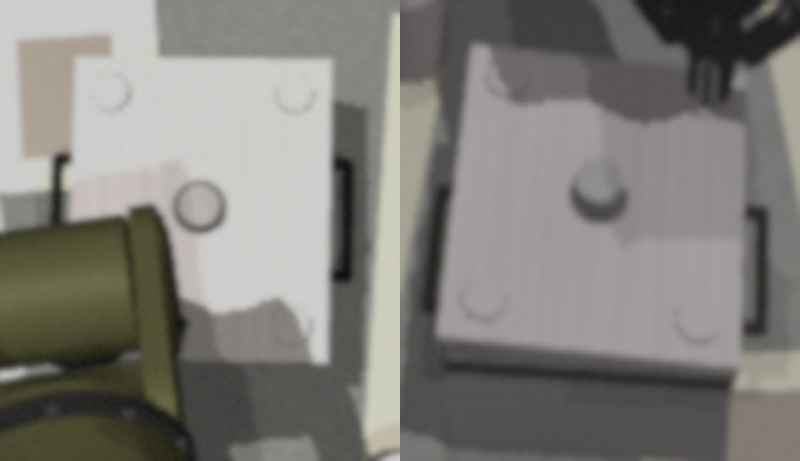

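The tool is stalled at z=0.0945 with 50 N, so the near-left corner is home. The picture shows the lid tilted but still on the box. Next is near right.

```bash
python3 -m handwheel '1 0 0 -.034 0 0 0;1 -.010 -.041 0 0 0 0;1 -.010 -.041 0 0 0 0;1 -.010 -.040 0 0 0 0;1 0 0 .019 0 0 0;1 0 0 .002 0 0 0;1 0 0 .002 0 0 0;1 0 0 .002 0 0 0;1 0 0 .002 0 0 0;1 0 0 .002 0 0 0'; python3 -c "
from h import *
print(go(*PAD['NR'],.094))"
```

```text
clock: 5.3
tool_pos: [0.455, -0.0324, 0.0971]
tool_rot: [[-0.961, 0.277, 0.001], [0.277, 0.961, 0.0], [-0.001, 0.0, -1.0]]
ft_force: [-5.4, 0.9, 11.6]
gripper_width: -0.0002
grasp_force: 5.5
[-0.0007, -0.0024, 0.0031]
```

```bash
python3 -m handwheel '1 0 0 .0015 0 0 0;1 0 0 .0015 0 0 0;1 0 0 0.001 0 0 0;1 0 0 0 0 0 0;1 0 0 0 0 0 0;1 0 0 0 0 0 0;1 0 0 0 0 0 0;1 0 0 0 0 0 0;1 0 0 0 0 0 0;1 0 0 0 0 0 0'
```

```text
clock: 6.55
tool_pos: [0.4551, -0.0325, 0.0944]
tool_rot: [[-0.961, 0.277, 0.001], [0.277, 0.961, -0.0], [-0.001, -0.0, -1.0]]
ft_force: [-15.5, 1.3, 31.3]
gripper_width: 0.0002
grasp_force: 16.1
```

```bash
python3 -m handwheel '1 0 0 -.036 0 0 0;1 -.038 .008 0 0 0 0;1 -.038 .009 0 0 0 0;1 -.038 .009 0 0 0 0;1 -.0375 .009 0 0 0 0;1 0 0 .021 0 0 0;1 0 0 .003 0 0 0;1 0 0 .002 0 0 0;1 0 0 .002 0 0 0;1 0 0 .002 0 0 0'; python3 -c "
from h import *
print(go(*PAD['FR'],.094))"
```

```text
clock: 7.8
tool_pos: [0.6103, -0.0412, 0.0998]
tool_rot: [[-0.961, 0.278, 0.002], [0.278, 0.961, -0.0], [-0.002, 0.0, -1.0]]
ft_force: [-4.3, 0.6, 7.0]
gripper_width: 0.0003
grasp_force: 3.7
[-0.0005, 0.0003, 0.0058]
```

```bash
python3 -m handwheel '1 0 0 .002 0 0 0;1 0 0 .001 0 0 0;1 0 0 0.001 0 0 0;1 0 0 .001 0 0 0;1 0 0 0 0 0 0;1 0 0 0 0 0 0;1 0 0 0 0 0 0;1 0 0 0 0 0 0;1 0 0 0 0 0 0;1 0 0 0 0 0 0'
```

```text
clock: 9.05
tool_pos: [0.6106, -0.0415, 0.0953]
tool_rot: [[-0.961, 0.278, 0.002], [0.278, 0.961, -0.001], [-0.003, 0.0, -1.0]]
ft_force: [-3.2, -0.0, 9.8]
gripper_width: -0.0003
grasp_force: 4.8
```

```bash
python3 -m handwheel '1 0 0 .001 0 0 0;1 0 0 .001 0 0 0;1 0 0 0.001 0 0 0;1 0 0 0 0 0 0;1 0 0 0 0 0 0;1 0 0 0 0 0 0;1 0 0 0 0 0 0;1 0 0 0 0 0 0;1 0 0 0 0 0 0;1 0 0 0 0 0 0'; python3 -c "
from h import *
R=np.array(r.observe()['tool_rot']);print(R.T@np.r_[PAD['FL']-PAD['FR'],0])"
```

```text
clock: 10.3
tool_pos: [0.6108, -0.0415, 0.0942]
tool_rot: [[-0.961, 0.278, 0.004], [0.278, 0.961, -0.001], [-0.004, 0.0, -1.0]]
ft_force: [-11.9, 1.0, 27.4]
gripper_width: -0.0004
grasp_force: 13.8
[ 3.01414197e-02  1.22341696e-01 -6.60058608e-05]
```

Far right is home (27 N at z=0.0942). Next is far left.

```bash
python3 -m handwheel '1 0 0 -.036 0 0 0;1 .010 .041 0 0 0 0;1 .010 .041 0 0 0 0;1 .010 .040 0 0 0 0;1 0 0 .020 0 0 0;1 0 0 .003 0 0 0;1 0 0 .003 0 0 0;1 0 0 .003 0 0 0;1 0 0 .002 0 0 0;1 0 0 .002 0 0 0'
```

```text
clock: 11.55
tool_pos: [0.6158, 0.0838, 0.0945]
tool_rot: [[-0.96, 0.279, 0.002], [0.279, 0.96, 0.0], [-0.002, 0.001, -1.0]]
ft_force: [-0.7, -1.3, 6.8]
gripper_width: -0.0002
grasp_force: 3.6
```

```bash
python3 -m handwheel '1 0 0 .001 0 0 0;1 0 0 .001 0 0 0;1 0 0 .001 0 0 0;1 0 0 0.001 0 0 0;1 0 0 0 0 0 0;1 0 0 0 0 0 0;1 0 0 0 0 0 0;1 0 0 0 0 0 0;1 0 0 0 0 0 0;1 0 0 0 0 0 0'
```

```text
clock: 12.8
tool_pos: [0.616, 0.0839, 0.0937]
tool_rot: [[-0.96, 0.279, 0.004], [0.279, 0.96, 0.0], [-0.003, 0.001, -1.0]]
ft_force: [-16.7, -2.0, 36.6]
gripper_width: 0.0001
grasp_force: 17.9
```

```bash
python3 -m handwheel '1 0 0 -.055 0 0 0;-1 .035 .032 0 0 0 0;-1 .035 .032 0 0 0 0;-1 .035 .032 0 0 0 0;-1 .035 .033 0 0 0 0;-1 .034 .033 0 0 0 0;-1 0 0 0 0 0 .135;-1 0 0 0 0 0 .135;-1 0 0 0 0 0 .135;-1 0 0 0 0 0 .135'; python3 - <<'E'
from h import *
import cv2
for n in("top","scene"):
    i=r.get_image(n);cv2.imwrite(f"pics/{n}3.png",i["pixels"][:,:,::-1])
a=cv2.imread("pics/top3.png")[200:350,235:365];b=cv2.imread("pics/scene3.png")[190:300,275:385]
cv2.imwrite("pics/c3.png",np.hstack([cv2.resize(a,(400,461),interpolation=2),cv2.resize(b,(400,461),interpolation=2)]))
t=go(.494,.2877,.06);print(t,r.observe()['qpos'].round(1) if hasattr(r.observe()['qpos'],'round') else r.observe()['qpos'])
E
```

```text
clock: 14.05
tool_pos: [0.4934, 0.288, 0.1447]
tool_rot: [[-0.677, 0.736, 0.001], [0.736, 0.677, 0.0], [-0.0, 0.001, -1.0]]
ft_force: [0.1, -0.4, 0.2]
gripper_width: 0.0852
grasp_force: 0.0
[-0.0007, 0.0002, 0.0847] [ 26.6  24.6  89.1  -0.   66.3 -16.2]
```

View pics/c3.png

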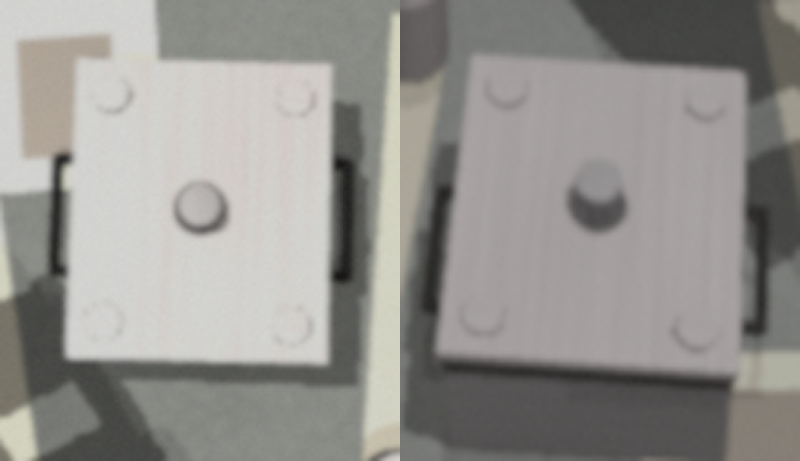

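The lid lies flat on all four corners and its shadow is even all round. The stud head stands clear at about (200,207) in the top crop. Next I grasp the tab.

```bash
python3 -m handwheel '-1 -.001 0 .045 0 0 0;-1 0 0 .045 0 0 0;-1 0 0 .030 0 0 0;-1 0 0 .015 0 0 0;-1 0 0 0 0 0 0;1 0 0 0 0 0 0;1 0 0 0 0 0 0;1 0 0 0 0 0 0;1 0 0 0 0 0 0;1 0 0 0 0 0 0' 80
```

```text
clock: 15.4
tool_pos: [0.4941, 0.2877, 0.0099]
tool_rot: [[-0.681, 0.732, 0.001], [0.732, 0.681, 0.0], [-0.0, 0.001, -1.0]]
ft_force: [-0.8, -0.2, 5.1]
gripper_width: 0.0187
grasp_force: 78.5
```

```bash
python3 -m handwheel '1 0 0 -.04 0 0 0;1 0 0 -.05 0 0 0;1 0 0 -.05 0 0 0;1 0 0 0 0 0 .158;1 0 0 0 0 0 .158;1 0 0 0 0 0 .158;1 0 0 0 0 0 .158;1 0 0 0 0 0 .157;1 0 0 0 0 0 0;1 0 0 0 0 0 0'; python3 - <<'E'
from h import *
import cv2
I={n:r.get_image(n) for n in("top","scene")}
s=r.observe();T=np.array(s["tool_pos"])
o=[]
for n,i in I.items():
    cv2.imwrite(f"pics/{n}4.png",i["pixels"][:,:,::-1])
    E=np.linalg.inv(i["extrinsics"])
    def pr(p): q=i["camera_matrix"]@(E[:3,:3]@p+E[:3,3]);return q[:2]/q[2]
    k=pr(np.r_[T[:2]+[-.0018,-.046],T[2]-.002]);u,v=(k-[40,40]).astype(int);print(n,"pred hole",k,"crop0",u,v)
    a=cv2.resize(i["pixels"][v:v+80,u:u+80,::-1],(400,400),interpolation=2)
    st=pr(np.r_[C,.113]);u,v=(st-[20,20]).astype(int);print("pred stud top",st,"crop0",u,v)
    b=cv2.resize(i["pixels"][v:v+40,u:u+40,::-1],(400,400),interpolation=2)[:200+100]
    for x in range(0,400,50):
        a[:6,x]=b[:6,x]=(0,0,255); a[x,:6]=(0,0,255)
        if x<300:b[x,:6]=(0,0,255)
    o.append(np.vstack([a[100:],b]))
cv2.imwrite("pics/c4.png",np.hstack(o));print(go(.5398,.1309,.15),s["qpos"])
E
```

```text
clock: 16.65
tool_pos: [0.4937, 0.2875, 0.1492]
tool_rot: [[0.036, 0.999, -0.0], [0.999, -0.036, -0.0], [-0.0, -0.0, -1.0]]
ft_force: [-0.3, 0.6, -1.8]
gripper_width: 0.0187
grasp_force: 78.5
top pred hole [189.90720622 288.33711205] crop0 149 248
pred stud top [299.84812871 266.57425359] crop0 279 246
scene pred hole [428.7244897  209.47331183] crop0 388 169
pred stud top [328.90764967 232.49260839] crop0 308 212
[-0.1548, 0.0519, -0.0008] [2.65387850e+01 2.43468589e+01 8.88184867e+01 3.73809075e-05
 6.68391128e+01 2.86979196e+01]
```

View pics/c4.png

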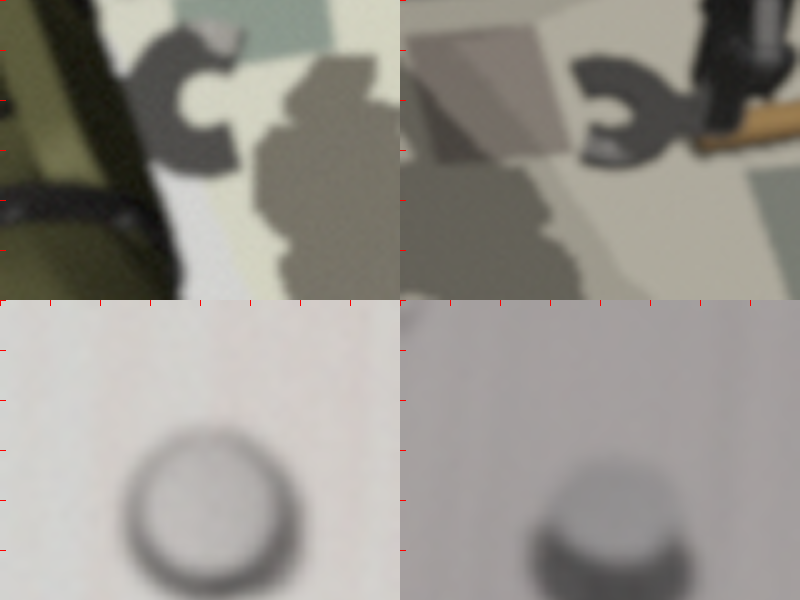

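The keeper and stud are within a pixel of their predicted positions: hole (190.2,288.4) against (189.9,288.3), stud (299.7,267.0) against (299.8,266.6). I'll move to the pre-insertion pose.

```bash
python3 -m handwheel '1 -.039 .013 0 0 0 0;1 -.039 .013 0 0 0 0;1 -.039 .013 0 0 0 0;1 -.038 .013 0 0 0 0;1 0 0 .016 0 0 0;1 0 0 .016 0 0 0;1 0 0 .007 0 0 0;1 0 0 .004 0 0 0;1 0 0 0 0 0 0;1 0 0 0 0 0 0'; python3 -c "
from h import *
print(go(.5398,.1309,.1035),go(.5373,.071,.1035))"
```

```text
clock: 18.0
tool_pos: [0.5397, 0.1307, 0.1067]
tool_rot: [[0.04, 0.999, 0.001], [0.999, -0.04, 0.0], [0.0, 0.001, -1.0]]
ft_force: [-0.1, -0.6, -0.1]
gripper_width: 0.0187
grasp_force: 78.6
[0.0002, 0.0001, 0.0032] [-0.0598, -0.0, 0.0032]
```

Now I go 3 mm down and then slide 60 mm in.

```bash
python3 -m handwheel '1 0 0 .003 0 0 0;1 -.01 0 0 0 0 0;1 -.01 0 0 0 0 0;1 -.008 0 0 0 0 0;1 -.007 0 0 0 0 0;1 -.007 0 0 0 0 0;1 -.006 0 0 0 0 0;1 -.006 0 0 0 0 0;1 -.006 0 0 0 0 0;1 0 0 0 0 0 0'; python3 - <<'E'
from h import *
import cv2
I={n:r.get_image(n) for n in("top","scene")}
cv2.imwrite("pics/c5.png",np.hstack([cv2.resize(i["pixels"][v:v+90,u:u+80,::-1],(400,450),interpolation=2) for i,u,v in((I["top"],260,225),(I["scene"],295,190))]))
print(go(.5373,.071,.1015))
E
```

```text
clock: 19.25
tool_pos: [0.5371, 0.0702, 0.1033]
tool_rot: [[0.04, 0.999, -0.0], [0.999, -0.04, -0.0], [-0.0, -0.0, -1.0]]
ft_force: [-0.0, -0.3, -1.7]
gripper_width: 0.0187
grasp_force: 78.6
[0.0004, 0.0001, 0.0018]
```

View pics/c5.png

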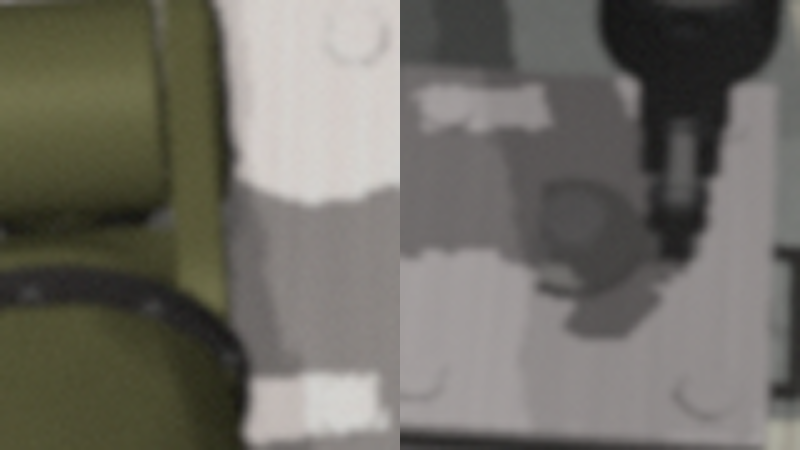

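The fit was free of contact. The scene crop shows the C round the stud under its head at about (575,225). I'll lower it, release and look.

```bash
python3 -m handwheel '1 0 0 .001 0 0 0;1 0 0 .001 0 0 0;1 0 0 .0005 0 0 0;1 0 0 0 0 0 0;-1 0 0 0 0 0 0;-1 0 0 0 0 0 0;-1 0 0 0 0 0 0;-1 0 0 0 0 0 0;-1 0 0 -.02 0 0 0;-1 0 0 -.05 0 0 0'
```

```text
clock: 20.6
tool_pos: [0.5361, 0.0705, 0.1698]
tool_rot: [[0.04, 0.999, -0.004], [0.999, -0.04, -0.0], [-0.0, -0.004, -1.0]]
ft_force: [0.3, -0.0, 0.3]
gripper_width: 0.0852
grasp_force: 0.0
```

```bash
python3 -m handwheel '-1 .05 0 -.02 0 0 0;-1 .05 0 -.02 0 0 0;-1 .05 0 0 0 0 0;-1 .05 0 0 0 0 0;-1 .05 0 0 0 0 0;-1 0 0 0 0 0 0;-1 0 0 0 0 0 0;-1 0 0 0 0 0 0;-1 0 0 0 0 0 0;-1 0 0 0 0 0 0'; python3 - <<'E'
from h import *
import cv2
I={n:r.get_image(n) for n in("top","scene")}
cv2.imwrite("pics/c6.png",np.hstack([cv2.resize(i["pixels"][v:v+120,u:u+110,::-1],(400,436),interpolation=2) for i,u,v in((I["top"],245,205),(I["scene"],277,188))]))
E
```

```text
clock: 21.85
tool_pos: [0.5473, 0.3199, 0.211]
tool_rot: [[0.041, 0.999, 0.0], [0.999, -0.041, 0.0], [0.0, 0.0, -1.0]]
ft_force: [-0.4, -0.3, 0.0]
gripper_width: 0.0854
grasp_force: 0.0
```

View pics/c6.png

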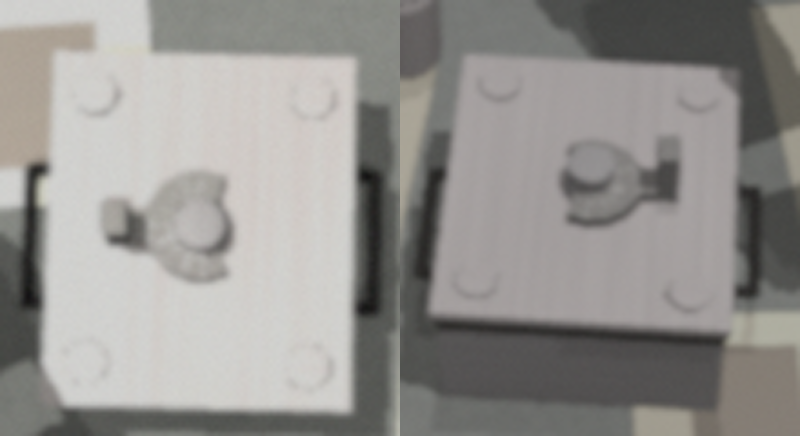

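The picture shows the lid flat. The C is centred on the stud to within about 1 mm (stud head at (203,224), keeper centre at about (202,226)), and the robot is clear. I'll hand it in.

```bash
python3 -c "
from bench import r
print(r.sign_off())"
```

```text
the job is handed in; nothing more can be done
None
```

I pressed the lid home one corner at a time and slid the open keeper onto the stud's neck. In the last picture it lies flat and is centred to about 1 mm. The job went in at about 22 s with the arm clear; sign-off returned no verdict.

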